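Straightedge flush to the clamped plate

ROBOT

A 6-joint arm with a two-finger parallel gripper is mounted at the origin on the work surface. World frame = base frame: x ahead of the robot, y to its left, z up, the work surface at z = 0. Lengths are in m, angles in rad, forces in N, time in s.
With the tool pointing down it reaches from about 0.35 to 0.775 m from the base axis. Payload 5.5 kg.
Tool frame: the origin (TCP) lies on the front face of the gripper's body, between the roots of the fingers; the fingertips stand 73 mm ahead of it and the grasp point (between the pads) lies 54 mm ahead of it; z points along the fingers, y is the line along which they close (so a half turn about z gives the same grasp; the last joint's range is limited). The gripper opens to 85 mm and grips with 20 to 120 N. Pads are 22 mm wide; open, the fingers measure 114 mm over their backs; the gripper's body (76 mm by 85 mm) begins 54 mm behind the grasp point. The pads swing forward as they close: fully open they stand 13 mm farther back than shut.
Start: joints at [-1.452, 0.313, 0.046, 1.304, 0, 1.431], TCP at [0.147, -0.556, 0.304] pointing down, gripper open.
Joint ranges: [-2.76, 2.76], [-0.86, 1.69], [-1.03, 1.26], [-2.2, 2.34], [-1.47, 1.5], [-3.14, 3.14]. Speed limits (rad/s): [2.57, 2.57, 3.14, 3.14, 3.14, 3.14].

INTERFACE

Orientations are given as a unit quaternion [w, x, y, z].
In Python, from plant import robot, vision gives the robot as it stands. The module is installed in compiled form; this text tells all that it offers. Calls block until the motion is done:
- robot.move_pose(position, orientation): joint-space move of the TCP to a pose.
- robot.movel(position, orientation=None, feed=0.15, threshold=None): straight line of the TCP; orientation=None keeps the orientation; feed is the mean speed in m/s. With threshold (N) it stops when the force on the tool has changed by that much, and returns True; else False.
- robot.goto_joints(angles): joint-space move.
- robot.set_gripper(opening, squeeze=None): finger opening in m; squeeze is the grip in N (None keeps the last); returns when the fingers have stopped.
- robot.hold(seconds).
- robot.inverse_kinematics(position, orientation): joint angles nearest the present ones, or None.
- robot.read_state(): the state.
- vision.grab_frame(name): name is "scene" or "side" or "wrist"; returns a dict with "img" (400x640x3 uint8, red, green, blue), "z_map" (400x640 float32, m along the optical axis (not along the pixel's ray), 0 where there is no reading), "camera_matrix" (3x3 intrinsics, pixels), "k1" (the pictures are not rectified: a ray, as slopes to the right and down, at radius r is drawn at 1 + k1 r^2 times it, then the intrinsics apply), "eye" and "attitude" of the camera in the world; the wrist camera has in their place "T_tool_cam" (4x4, takes a point from camera to tool coordinates, whose origin is the TCP and whose axes are the flange's). Camera axes: x right, y down, z forward; pixel columns grow to the right and rows downward; lengths in m; the calibration is good to about 2 mm. A picture is of the moment at which its call begins: read the wrist's pose just before it.
A pose or a line that the arm cannot do raises robot.PlanningError and nothing moves.
- robot.job_done(): hands the job in; it is judged then, once.
Trained networks look in a picture, given as the dict that the camera call returned (one of the last four; its "shot" number tells which), for a name from the list of things; names that differ only in an ending like _2 or _b are one class to them, and where a whole thing is asked for, a point or a joint stands for the part that bears it (a point fixed in the world has none). Each returns a list of dicts, best first, with "conf" (0 to 1); they miss things now and then, are a little off and sometimes report something else, mostly with a low value. They report only what shows in the picture. A call takes as long as a camera call. They do not tell look-alikes from the thing itself.
- vision.regions_of(picture, query): "pixels" (400x640 bool, what is visible of it) and "centre" ([row, column] in pixels, amid what is visible of it).
The state is a dict: "t": time; "joint_pos": joint angles; "qvel": joint speeds; "joint_torque": joint torques, N m; "ee_pos": TCP position; "orientation": TCP orientation; "ft_force": force on the tool from outside, world axes, zero at the start; "ft_torque": the same for the moment, N m; "finger_gap": finger opening in m; "gripper_force": force on a finger pad.
Only numpy, scipy, OpenCV 4.12 (cv2) and the standard library are available. Lean on these libraries where they do the work, as an engineer would, in place of code of your own. Each camera call takes 0.05 s, during which the arm holds its last target. There are 200 camera calls.

TASK

Take away the torch that stands between the aluminium straightedge and the clamped steel plate and stand it upright on the bench, touching neither of them. Slide the straightedge along the bench, without lifting or tipping it, until it lies flush against the plate's free edge (the one opposite the clamps) and spans that edge from end to end. Don't knock the torch over, and leave the mug, screwdriver, mirror, oil bottle and spanner where they are.

Things in the scene. Friction and masses are not known exactly. Their poses are not given: they have to be found in the camera images.
- plate: dark steel plate, 110 (x) x 160 (y) x 16 mm high, lying flat and fixed to the bench by two toggle clamps on its +x side (they stand from x = +20 to +142 mm, |y| below 62 mm, up to 57 mm high). Origin: centre of its underside. The free long edge is its -x side, towards the robot
- plate_edge (a point): middle of the plate's free edge, at bench height; x points into the plate, y runs along the edge, which reaches 80 mm either way
- straightedge: loose box-section aluminium straightedge with black end caps, 240 mm long (along its y), 30 mm wide (x), 20 mm high, 0.3 kg, lying on the bench on the robot's side of the plate. Origin: centre of its underside. Either long side may lie against the plate
- torch: orange plastic torch standing on its wide head, lens down, 118 mm tall; head 40 mm diameter up to 26 mm, handle 30 mm diameter from 40 mm to the top; 0.16 kg. Origin: centre of its underside, z up
- mug: bystander: green ceramic mug, 80 mm diameter, 90 mm tall, handle out to 67 mm at its +y, hex keys sticking out to 150 mm height. Origin: centre of its underside
- screwdriver: bystander: silver torque screwdriver lying along its x, from -113 mm (handle end, 30 mm thick) to +92 mm (tip). Origin: under the front of the handle
- mirror: bystander: steel inspection mirror on a stick lying along its x, from -135 mm (handle) to +131 mm (mirror, 52 mm diameter), 16 mm high. Origin: at bench height near the middle. (Beyond it, in the bench's far right corner, stands a grey cabinet 220 mm high, its door ajar towards the robot)
- oil_can: bystander: white plastic bottle, 60 mm diameter, 150 mm tall. Origin: centre of its underside
- spanner: bystander: steel spanner 170 mm long lying along its x. Origin: about its middle, at bench height
Things that resemble listed ones, but are neither listed nor needed, are in the scene too. What is shaped like the straightedge but orange or yellow is not meant.

How it is judged:
At the end, for the whole second after the job is handed in: straightedge flat on the bench, side within 2.8 mm of the plate's free edge, parallel within 0.02 rad, its middle within 42 mm of the edge's middle (so it spans the edge); torch upright (0.1 rad) on the bench, touching neither straightedge nor plate; both at rest (x of straightedge in the frame of plate_edge between -0.0178 and -0.012 m and angle between the y axis of straightedge and the y axis of plate_edge, either way round below 0.02 rad and y of straightedge in the frame of plate_edge between -0.042 and 0.042 m and height (world z) of straightedge below 0.004 m and angle between straightedge's own z axis and vertical below 0.05 rad and angle between torch's own z axis and vertical below 0.1 rad and height (world z) of torch between -0.005 and 0.005 m and contact force between torch and straightedge below 0.05 N and contact force between torch and plate below 0.05 N and linear speed of each of straightedge, torch below 0.02 m/s).
It fails at once if the straightedge is lifted off the bench (over 12 mm) or tipped (over 0.25 rad) (height (world z) of straightedge above 0.012 m or angle between straightedge's own z axis and vertical above 0.25 rad).
It fails at once if the torch is knocked over (tilted over 0.7 rad) (angle between torch's own z axis and vertical above 0.7 rad).
It fails at once if a bystander (mug, screwdriver, mirror, oil bottle or spanner) is moved over 30 mm (distance of any of mug, screwdriver, mirror, oil_can, spanner from where it was at the start of the episode above 0.03 m).
It also fails if it takes over 51 s, if anything falls off the work surface, if the arm or the gripper's body presses on something with over 40 N, if the wrist force passes 120 N, or if a joint passes its speed limit or range.

## Working session

There is one attempt and no reset: what is moved stays moved. The work goes in short steps, each a Python script; the robot and the scene stay as the last script left them, time stands still between calls to the robot, and variables do not carry over. Pictures are saved under pics/ and viewed, at most 10 in all, crops included, and the job is handed in when it is done.

```bash
mkdir -p pics; cat > h.py <<'E'
import numpy as np, cv2
from scipy.spatial.transform import Rotation as R
from plant import robot, vision
def mat(a):
    a=np.array(a,float)
    return a if a.shape==(3,3) else R.from_quat(a[[1,2,3,0]]).as_matrix()
def cam_pose(f,st=None):
    if 'eye' in f: return mat(f['attitude']),np.array(f['eye'])
    Rt=mat(st['orientation']); T=np.array(f['T_tool_cam'])
    return Rt@T[:3,:3], Rt@T[:3,3]+np.array(st['ee_pos'])
def rays(f,px): # px Nx2 (col,row) -> slopes
    return cv2.undistortPoints(np.array(px,float).reshape(-1,1,2),np.array(f['camera_matrix']),np.array([f['k1'],0,0,0.])).reshape(-1,2)
def cloud(f,mask,st=None):
    m=mask&(f['z_map']>0); r,c=np.nonzero(m); z=f['z_map'][r,c]
    s=rays(f,np.c_[c,r]); A,e=cam_pose(f,st)
    return (np.c_[s,np.ones(len(s))]*z[:,None])@A.T+e
def onplane(f,px,h,st=None):
    A,e=cam_pose(f,st); s=rays(f,px); d=np.c_[s,np.ones(len(s))]@A.T
    return e+d*((h-e[2])/d[:,2])[:,None]
def save(f,n): cv2.imwrite('pics/'+n,f['img'][:,:,::-1])
def Q(yaw): # tool down, tool x axis at world yaw
    q=(R.from_euler('z',yaw)*R.from_euler('x',np.pi)).as_quat(); return [float(v) for v in q[[3,0,1,2]]]
E
python3 - <<'E'
from h import *
s=robot.read_state(); print(s['t'],s['orientation'])
for cam in ('scene','side'):
    f=vision.grab_frame(cam); save(f,cam+'0.png'); print(cam,f['eye'],f['k1'])
    for n in ['plate','straightedge','torch','mug','screwdriver','mirror','oil_can','spanner']:
        for d in vision.regions_of(f,n)[:3]:
            p=cloud(f,d['pixels']); 
            if len(p): print(n,round(d['conf'],2),np.round(d['centre']),d['pixels'].sum(),np.round(np.median(p,0),3),np.round(np.percentile(p,2,axis=0),3),np.round(np.percentile(p,98,axis=0),3))
E
```

```text
0.0 [-9.16226728e-04  9.91637668e-01  1.29049977e-01  1.19070602e-05]
scene [0.87124087 0.59218466 0.74963092] 0.012749343719746302
plate 0.74 [237. 245.] 3202 [0.684 0.022 0.015] [ 0.604 -0.064  0.001] [0.78 0.09 0.05]
straightedge 0.97 [112. 316.] 706 [ 0.203 -0.344  0.015] [ 0.119 -0.434 -0.003] [ 0.289 -0.256  0.021]
straightedge 0.8 [212. 311.] 1060 [0.503 0.042 0.018] [ 0.475 -0.088 -0.002] [0.524 0.146 0.021]
straightedge 0.78 [219. 411.] 1049 [0.305 0.204 0.018] [ 0.178  0.149 -0.002] [0.405 0.249 0.021]
torch 0.84 [212. 282.] 527 [0.58  0.029 0.062] [0.56  0.008 0.003] [0.593 0.038 0.118]
torch 0.55 [122. 248.] 387 [ 0.438 -0.432  0.022] [ 0.373 -0.458  0.003] [ 0.548 -0.42   0.031]
mug 0.6 [346. 395.] 2228 [0.581 0.439 0.067] [0.547 0.4   0.005] [0.626 0.478 0.143]
mug 0.56 [174. 154.] 381 [ 0.79  -0.349  0.011] [ 0.581 -0.394 -0.   ] [ 0.832 -0.334  0.016]
screwdriver 0.95 [122. 248.] 357 [ 0.439 -0.432  0.022] [ 0.375 -0.456  0.004] [ 0.511 -0.421  0.031]
mirror 0.72 [173. 154.] 391 [ 0.791 -0.349  0.011] [ 0.583 -0.39  -0.001] [ 0.832 -0.334  0.016]
oil_can 0.9 [311. 305
[... 638 characters left out ...]
4] [0.555 0.009 0.004] [0.588 0.038 0.119]
mug 0.79 [303. 217.] 1318 [0.585 0.444 0.061] [ 0.543  0.4   -0.   ] [0.643 0.482 0.143]
mug 0.62 [139. 296.] 173 [ 0.656 -0.347  0.012] [ 0.573 -0.387  0.001] [ 0.825 -0.332  0.018]
screwdriver 0.82 [133. 357.] 283 [ 0.423 -0.436  0.023] [ 0.369 -0.501 -0.001] [ 0.486 -0.421  0.033]
mirror 0.64 [134. 278.] 218 [ 0.749 -0.35   0.012] [ 0.574 -0.387 -0.001] [ 0.828 -0.332  0.018]
mirror 0.21 [195. 254.] 1515 [0.679 0.026 0.016] [ 0.605 -0.069 -0.   ] [0.79  0.092 0.052]
spanner 0.58 [358. 306.] 526 [0.328 0.478 0.007] [ 0.303  0.382 -0.001] [0.343 0.539 0.011]
spanner 0.54 [211. 300.] 698 [0.495 0.041 0.018] [ 0.472 -0.088 -0.003] [0.521 0.147 0.023]
```

View pics/scene0.png

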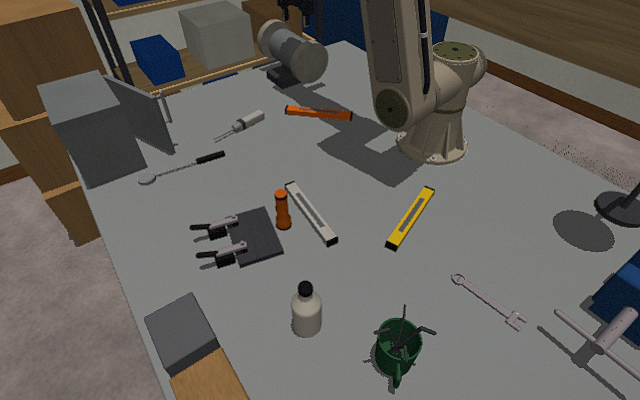

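```bash
python3 - <<'E'
from h import *
def fit(n,i,c,f,lo,hi):
    d=vision.regions_of(f,n)[i]; p=cloud(f,d['pixels']); q=p[(p[:,2]>lo)&(p[:,2]<hi)]
    print(c,n,len(q),cv2.minAreaRect(q[:,:2].astype(np.float32)))
for c in ('scene','side'):
    f=vision.grab_frame(c)
    ds=vision.regions_of(f,'straightedge')
    for d in ds:
        p=cloud(f,d['pixels']); m=np.median(p,0)
        if abs(m[0]-.5)<.04 and abs(m[1]-.04)<.04:
            q=p[(p[:,2]>.0145)&(p[:,2]<.028)]; q=q[:,:2]
            v=np.linalg.svd(q-q.mean(0))[2][0]; r,cc=np.nonzero(d['pixels'])
            print(c,'SE',cv2.minAreaRect(q.astype(np.float32)),v,q.mean(0), f['img'][d['pixels']].mean(0))
    d=vision.regions_of(f,'plate')[0]; p=cloud(f,d['pixels']); q=p[(p[:,2]>.011)&(p[:,2]<.021)][:,:2]
    print('plate',cv2.minAreaRect(q.astype(np.float32)))
    # free edge: min x per y bin
    yb=np.arange(-.07,.1,.01); print([(round(float(y),2),round(float(np.percentile(q[abs(q[:,1]-y)<.005,0],3)),4)) for y in yb if (abs(q[:,1]-y)<.005).sum()>8])
    d=vision.regions_of(f,'torch')[0]; p=cloud(f,d['pixels'])
    t=p[p[:,2]>.114]; h=p[(p[:,2]>.045)&(p[:,2]<.11)]
    from scipy.optimize import least_squares
    s=least_squares(lambda x:np.hypot(*(h[:,:2]-x).T)-.015,h[:,:2].mean(0)-(cam_pose(f)[1][:2]-h[:,:2].mean(0))*.02,loss='soft_l1',f_scale=.002).x
    print('torch top',len(t),t.mean(0),'fit',s)
    crop=f['img'][150:280,200:380]; cv2.imwrite(f'pics/crop_{c}.png',cv2.resize(crop,None,fx=4,fy=4)[:,:,::-1])
E
```

```text
scene SE ((0.49811476469039917, 0.026438318192958832), (0.2439698874950409, 0.031268391758203506), 83.87646484375) [0.10525396 0.99444538] [0.49980589 0.03552507] [115.56820412 112.02257115 107.4484789 ]
plate ((0.683113694190979, 0.0012715384364128113), (0.16316378116607666, 0.16127894818782806), 76.72437286376953)
[(-0.07, 0.6266), (-0.06, 0.5948), (-0.05, 0.594), (-0.04, 0.5967), (-0.03, 0.5991), (-0.02, 0.5986), (-0.01, 0.6015), (0.0, 0.6045), (0.01, 0.6056), (0.02, 0.6084), (0.03, 0.6095), (0.04, 0.6146), (0.05, 0.6164), (0.06, 0.6178), (0.07, 0.6218), (0.08, 0.6225), (0.09, 0.6227)]
torch top 91 [0.57459905 0.01927884 0.11675343] fit [0.57372848 0.01760107]
side SE ((0.4977668821811676, 0.02777552604675293), (0.24247139692306519, 0.03242951259016991), 84.10214233398438) [0.11117   0.9938014] [0.49758871 0.0419803 ] [129.80514706 127.07536765 122.69117647]
plate ((0.6804876923561096, 0.0024387091398239136), (0.16120530664920807, 0.16061121225357056), 75.73365783691406)
[(-0.07, 0.6405), (-0.06, 0.6343), (-0.05, 0.5884), (-0.04, 0.6261), (-0.03, 0.6216), (-0.02, 0.615), (-0.01, 0.6105), (0.0, 0.6056), (0.01, 0.6046), (0.02, 0.6056), (0.03, 0.6088), (0.04, 0.6104), (0.05, 0.6137), (0.06, 0.6149), (0.07, 0.619), (0.08, 0.6201), (0.09, 0.6209)]
torch top 42 [0.57191435 0.02111286 0.11761902] fit [0.57431415 0.01762161]
```

View pics/crop_scene.png

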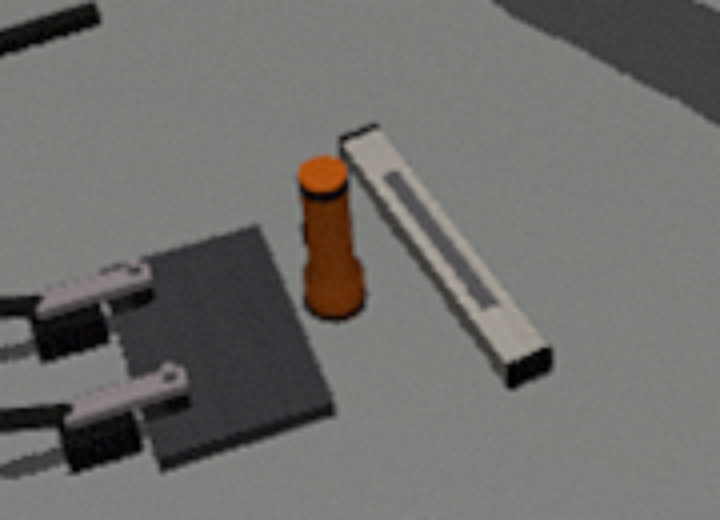

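The scene picture shows the silver straightedge at (311,212), plus an orange one at (316,112) and a yellow one at (411,219) that aren't meant. The orange torch stands at (282,212); the screwdriver at (248,122) was also reported as a torch. In the crop, the silver bar with black caps and the torch stand in front of the clamped plate, so I'm choosing those two. Next is a closer look from the wrist camera.

```bash
python3 - <<'E'
from h import *
robot.move_pose([0.50,0.015,0.38],Q(-0.2))
st=robot.read_state(); f=vision.grab_frame('wrist'); save(f,'w1.png'); print(st['t'],st['joint_pos'],st['ee_pos'])
for n in ('plate','straightedge','torch'):
    for d in vision.regions_of(f,n)[:2]:
        p=cloud(f,d['pixels'],st); lo,hi={'plate':(.01,.022),'straightedge':(.014,.027),'torch':(.11,.125)}[n]
        q=p[(p[:,2]>lo)&(p[:,2]<hi)]
        if len(q)<20: continue
        print(n,round(d['conf'],2),d['centre'],np.median(p[:,2]),len(q),q.mean(0),cv2.minAreaRect(q[:,:2].astype(np.float32)))
        if n=='plate':
            q=q[:,:2]; e=np.array([(np.percentile(q[abs(q[:,1]-y)<.004,0],2),y) for y in np.arange(-.06,.081,.008) if (abs(q[:,1]-y)<.004).sum()>8])
            print('edge',np.polyfit(e[:,1],e[:,0],1),np.round(e,4).tolist(), q[:,1].min(),q[:,1].max())
E
```

```text
5.0333 [-1.31067675e-01  1.56086112e-01  2.75150775e-02  1.44233791e+00
 -4.72011234e-05 -3.07206835e+00] [0.50002847 0.01476582 0.37993292]
plate 0.79 [36.4, 301.4] 0.01582925767594473 9451 [0.65044971 0.00784983 0.01581791] ((0.650750458240509, 0.008266687393188477), (0.1604720503091812, 0.09246533364057541), 76.71309661865234)
edge [0.2273667  0.60402832] [[0.5955, -0.06], [0.5911, -0.052], [0.592, -0.044], [0.5948, -0.036], [0.5971, -0.028], [0.5994, -0.02], [0.6015, -0.012], [0.603, -0.004], [0.6041, 0.004], [0.6064, 0.012], [0.6079, 0.02], [0.6105, 0.028], [0.6118, 0.036], [0.6137, 0.044], [0.6158, 0.052], [0.618, 0.06], [0.6203, 0.068], [0.6223, 0.076]] -0.07884743516192652 0.0965431827844634
straightedge 0.92 [304.5, 246.7] 0.01914837522196655 1739 [0.28339657 0.19165565 0.01933247] ((0.29204392433166504, 0.19694742560386658), (0.24069377779960632, 0.03214666247367859), 20.16638946533203)
straightedge 0.85 [272.4, 581.7] 0.01828598043470378 2075 [ 0.22481445 -0.36837039  0.01878652] ((0.21931380033493042, -0.3659037947654724), (0.034385837614536285, 0.18728035688400269), 43.60797882080078)
torch 0.82 [101.7, 307.9] 0.11739906503071801 689 [0.57529291 0.01702573 0.11752273] ((0.575720489025116, 0.017353544011712074), (0.030255548655986786, 0.028929544612765312), 78.10945129394531)
```

View pics/w1.png

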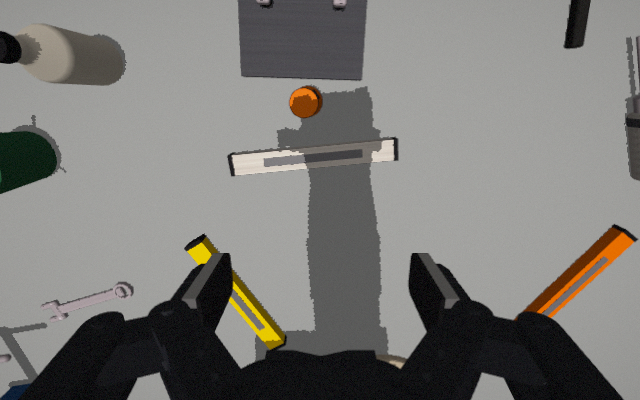

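The wrist view shows the torch at (306,102), the straightedge lying from (230,163) to (397,149), and the plate edge at row 78. Its geometry agrees with the scene and side cameras. Now I'll move the torch.

```bash
python3 - <<'E'
from h import *
x,y=0.5752,0.0172
robot.move_pose([x,y,0.22],Q(-0.235))
robot.movel([x,y,0.137],feed=0.12)
robot.set_gripper(0.0,40); s=robot.read_state(); print(s['finger_gap'],s['gripper_force'],s['ee_pos'],s['ft_force'],s['t'])
robot.movel([x,y,0.20],feed=0.1); s=robot.read_state(); print(s['finger_gap'],s['ft_force'])
robot.move_pose([0.43,-0.24,0.20],Q(-0.75))
s=robot.read_state(); print(s['t'],s['ee_pos'],s['finger_gap'])
robot.movel([0.43,-0.24,0.145],feed=0.1)
print(robot.movel([0.43,-0.24,0.134],feed=0.02,threshold=3)); s=robot.read_state(); print(s['ee_pos'],s['ft_force'],s['finger_gap'],s['t'])
f=vision.grab_frame('scene'); save(f,'s2.png')
E
```

```text
0.028302627277470793 39.40048098564148 [0.57547664 0.01724273 0.13741153] [0.73592566 0.1358761  3.43911401] 7.375
0.02861753717827087 [ 0.45053831  0.59467323 -1.61515469]
9.2917 [ 0.43040671 -0.23955246  0.19989363] 0.02845110708994336
True
[ 0.43029997 -0.2402522   0.137407  ] [-0.38264777  0.06482148  3.98110871] 0.02834457525230595 10.4333
```

View pics/s2.png

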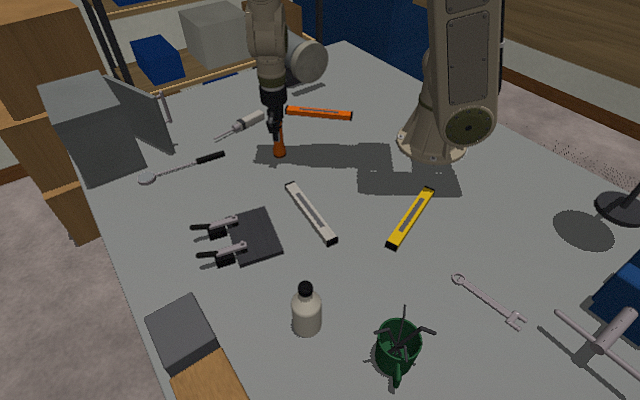

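The torch is standing on the bench at (279,150), held near its top and clear of everything. I'll release it and start the two-finger push.

```bash
cat >> h.py <<'E'
YAW=-0.237; U=np.array([np.cos(YAW),np.sin(YAW)]); V=np.array([-U[1],U[0]]); E0=np.array([0.6065,0.019])
def W(a,b,z): return [*map(float,E0+a*U+b*V),z]
E
python3 - <<'E'
from h import *
robot.set_gripper(0.07); robot.movel([0.43,-0.24,0.22],feed=0.15)
robot.set_gripper(0.085)
c=np.array([0.498,0.027]); u=np.array([np.cos(-.108),np.sin(-.108)])
p=c-u*0.055
robot.move_pose([*p,0.15],Q(-.108))
robot.movel([*p,0.09],feed=0.12)
hit=robot.movel([*p,0.069],feed=0.04,threshold=4); s=robot.read_state(); print('down',hit,s['ee_pos'],s['ft_force'],s['t'])
z=float(s['ee_pos'][2])+(0.004 if hit else 0)
if hit: robot.movel([*p,z],feed=0.05)
hit=robot.movel([*(c-u*0.02),z],feed=0.03,threshold=1.2); s=robot.read_state(); print('touch',hit,s['ee_pos'],s['ft_force'],s['t'], (c-s['ee_pos'][:2])@u)
E
```

```text
down False [0.44321572 0.03298103 0.06883787] [0.06875841 0.0981914  0.44475195] 14.3833
touch True [0.47323596 0.02964823 0.06849967] [-0.30543778  0.455299    0.34155306] 15.3083 0.02490520828837741
```

```bash
python3 - <<'E'
from h import *
s=robot.read_state(); d=np.array(s['ee_pos'][:2])-E0; print('TCP in edge frame',d@U,d@V)
robot.movel(W(-0.058,d@V+0.004,0.069),Q(YAW),feed=0.04)
st=robot.read_state(); print(st['ft_force'],st['t'],st['ee_pos'])
f=vision.grab_frame('wrist'); save(f,'w3.png')
for g,s_ in ((f,st),(vision.grab_frame('scene'),None),(vision.grab_frame('side'),None)):
  for n,lo,hi in (('straightedge',.0145,.027),('plate',.011,.021)):
    for d in vision.regions_of(g,n)[:3]:
        p=cloud(g,d['pixels'],s_); q=p[(p[:,2]>lo)&(p[:,2]<hi)][:,:2]
        if len(q)<30: continue
        m=(q-E0)@np.c_[U,V]
        if abs(np.median(m[:,0]))<.12: print(n,round(d['conf'],2),len(q),np.round(np.percentile(m,[0.5,99.5],axis=0),4).tolist(),cv2.minAreaRect(m.astype(np.float32)))
E
```

```text
TCP in edge frame -0.1320389420643418 -0.020938161207771203
[-0.49514208  0.87965521 -1.50738166] 17.3333 [0.54601629 0.0162039  0.06904072]
plate 0.91 64686 [[-0.0008, -0.0786], [0.0532, 0.0788]] ((0.026268811896443367, 0.00046306103467941284), (0.05567740276455879, 0.16122406721115112), 0.005009298678487539)
straightedge 0.57 814 [[-0.0476, -0.1342], [-0.0176, 0.1037]] ((-0.03253527730703354, -0.017203964293003082), (0.24304179847240448, 0.030495258048176765), 89.94684600830078)
plate 0.55 2096 [[-0.0013, -0.0781], [0.1547, 0.0811]] ((0.07860728353261948, 0.001038871705532074), (0.16156378388404846, 0.16412962973117828), 0.46182653307914734)
straightedge 0.88 215 [[-0.0492, -0.1338], [-0.0169, 0.1037]] ((-0.03291947394609451, -0.01641242951154709), (0.03251906484365463, 0.2428026795387268), 0.013883567415177822)
plate 0.82 939 [[-0.0024, -0.078], [0.1471, 0.0819]] ((0.0753541886806488, 0.0022567734122276306), (0.15668323636054993, 0.1636294573545456), 1.486494779586792)
plate 0.27 210 [[-0.0497, -0.136], [-0.0169, 0.1038]] ((-0.034756772220134735, -0.016471602022647858), (0.24308042228221893, 0.0328887514770031), 88.96768951416016)
```

View pics/w3.png

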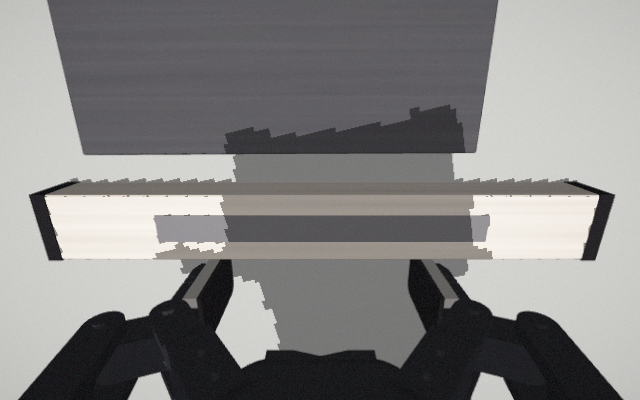

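The wrist view shows the bar at row 194 (upper side), parallel to the plate edge at row 153, with both fingers behind it at (215,265) and (425,265). The bar's middle is 17 mm off the edge's middle, and the gap is about 17 mm. Next I'll push until it makes contact.

```bash
python3 - <<'E'
from h import *
s=robot.read_state(); d=np.array(s['ee_pos'][:2])-E0; b=d@V
robot.movel(W(-0.045,b,0.069),feed=0.04)
hit=robot.movel(W(-0.034,b,0.069),feed=0.015,threshold=10)
s=robot.read_state(); d=np.array(s['ee_pos'][:2])-E0; print(hit,d@U,d@V,s['ft_force'],s['ft_torque'],s['t'])
robot.hold(0.3); print(robot.read_state()['ft_force'])
robot.movel(W(-0.060,b,0.069),feed=0.05); robot.movel(W(-0.075,b,0.13),feed=0.12)
st=robot.read_state(); f=vision.grab_frame('wrist'); save(f,'w4.png'); print(st['t'])
for g,s_ in ((f,st),(vision.grab_frame('scene'),None)):
  for n,lo,hi in (('straightedge',.0175,.027),('plate',.011,.0175),('torch',-.01,.13)):
    for d in vision.regions_of(g,n)[:2]:
        p=cloud(g,d['pixels'],s_); q=p[(p[:,2]>lo)&(p[:,2]<hi)]
        if len(q)<30: continue
        m=(q[:,:2]-E0)@np.c_[U,V]
        print(n,round(d['conf'],2),len(q),np.round(np.percentile(q,[2,98],axis=0),3).tolist(),np.round(np.percentile(m,[0.5,99.5],axis=0),4).tolist(),cv2.minAreaRect(m.astype(np.float32)))
E
```

```text
True -0.04257531045964329 -0.016939349766813036 [-0.29184324  1.43765562  0.0736638 ] [ 0.02383969 -0.03493367 -0.01694895] 18.7083
[-0.44448549  0.78871572  0.42843174]
20.175
straightedge 0.83 21691 [[0.553, -0.106, 0.018], [0.621, 0.118, 0.021]] [[-0.0309, -0.1361], [-0.0012, 0.1013]] ((-0.016187824308872223, -0.017612233757972717), (0.030145693570375443, 0.24228104948997498), 0.11914855241775513)
plate 0.77 30167 [[0.597, -0.062, 0.014], [0.667, 0.087, 0.017]] [[-0.0009, -0.0785], [0.0513, 0.0788]] ((0.025232981890439987, 0.00015266239643096924), (0.1603877991437912, 0.05339975655078888), 89.90922546386719)
straightedge 0.8 683 [[0.554, -0.103, 0.018], [0.621, 0.121, 0.022]] [[-0.032, -0.1328], [-0.0022, 0.1028]] ((-0.016928263008594513, -0.01579764485359192), (0.03030988946557045, 0.2396027147769928), 0.1748511791229248)
straightedge 0.7 120 [[0.119, -0.347, 0.018], [0.205, -0.256, 0.022]] [[-0.4091, -0.457], [-0.303, -0.377]] ((-0.3593437075614929, -0.41743576526641846), (0.03411553055047989, 0.12098468840122223), 57.66435623168945)
plate 0.98 1995 [[0.6, -0.061, 0.012], [0.739, 0.088, 0.017]] [[-0.0012, -0.0769], [0.1518, 0.0813]] ((0.07773526012897491, 0.002001643180847168), (0.16178299486637115, 0.16031613945960999), 89.90592193603516)
torch 0.71 806 [[0.304, 0.38, -0.001], [0.349, 0.54, 0.01]] [[-0.4172, 0.2836], [-0.3354, 0.4454]] ((-0.3748489022254944, 0.3621450960636139), (0.0454883873462677, 0.16979268193244934), 21.581981658935547)
torch 0.5 124 [[0.382, -0.366, -0.002], [0.449, -0.227, 0.118]] [[-0.1309, -0.437], [-0.0922, -0.2763]] ((-0.11056096851825714, -0.35886111855506897), (0.16701148450374603, 0.013384790159761906), 79.86237335205078)
```

View pics/w4.png

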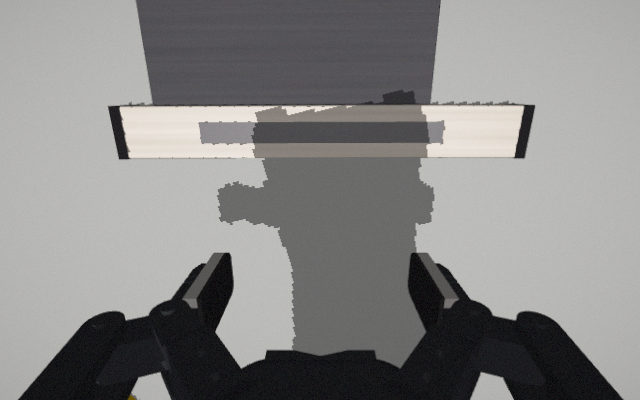

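The wrist view shows the bar (rows 104–158) flush against the plate, but the contact force had vanished afterwards. I'll press once more, slowly, to confirm it's seated.

```bash
python3 - <<'E'
from h import *
s=robot.read_state(); b=(np.array(s['ee_pos'][:2])-E0)@V
robot.movel(W(-0.060,b,0.069),feed=0.1); robot.movel(W(-0.045,b,0.069),feed=0.04)
for a in np.arange(-.0430,-.036,.0005):
    hit=robot.movel(W(a,b,0.069),feed=0.01,threshold=15); s=robot.read_state()
    F=np.array(s['ft_force'][:2]); print(round(a,4),hit,np.round((np.array(s['ee_pos'][:2])-E0)@U,4),np.round([F@U,F@V],1),round(s['t'],1))
    if F@U<-9: break
E
```

```text
-0.043 False -0.043 [ 0.  -0.4] 22.2
-0.0425 False -0.0425 [ 0.8 -0.6] 22.5
-0.042 False -0.0421 [-0.6  0.7] 22.7
-0.0415 False -0.042 [-1.5  0.9] 23.0
-0.041 False -0.0419 [-3.9 -2. ] 23.2
-0.0405 False -0.0418 [-6.6  0.5] 23.5
-0.04 False -0.0417 [-8.3  0.1] 23.7
-0.0395 False -0.0416 [-8.7 -0.3] 24.0
-0.039 False -0.0416 [-9.5 -0.4] 24.2
```

It is firmly seated: the force rises while the bar no longer moves. I'll retreat and check everything.

```bash
python3 - <<'E'
from h import *
s=robot.read_state(); b=(np.array(s['ee_pos'][:2])-E0)@V
robot.movel(W(-0.060,b,0.069),feed=0.03); robot.movel(W(-0.08,b,0.2),feed=0.12)
st=robot.read_state(); f=vision.grab_frame('wrist')
for n,lo,hi in (('straightedge',.0175,.027),('plate',.011,.0175)):
    d=vision.regions_of(f,n)[0]; q=cloud(f,d['pixels'],st); q=q[(q[:,2]>lo)&(q[:,2]<hi)]; m=(q[:,:2]-E0)@np.c_[U,V]
    print(n,np.round(np.percentile(m,[.5,99.5],axis=0),4).tolist(),cv2.minAreaRect(m.astype(np.float32)),q[:,2].mean())
f=vision.grab_frame('scene'); save(f,'s5.png'); print(st['t'])
E
```

```text
straightedge [[-0.0308, -0.1362], [-0.001, 0.1016]] ((-0.016102224588394165, -0.017325155436992645), (0.030125584453344345, 0.24125316739082336), 0.19871890544891357) 0.019796002779695468
plate [[-0.0004, -0.0785], [0.0633, 0.0792]] ((0.03122473880648613, 0.00024446845054626465), (0.16091474890708923, 0.06473712623119354), 89.95169830322266) 0.01578913225970032
26.3333
```

View pics/s5.png

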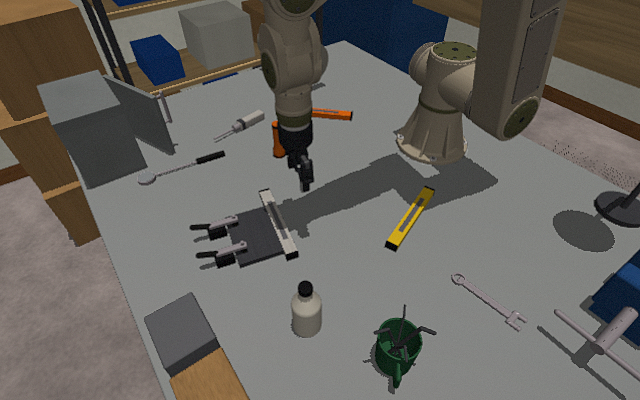

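The straightedge lies flush along the plate edge, from (265,192) to (292,255). The torch stands upright at (279,140), and the bystanders haven't moved.

```bash
python3 -c "
from plant import robot
robot.hold(0.3); print(robot.job_done())"
```

```text
the job is handed in; nothing more can be done
None
```

The job is handed in at about 27 s of the 51 s allowed: by the last camera check the straightedge lies flush and parallel against the plate's free edge, its middle 17 mm off the edge's middle and spanning it end to end, the torch stands upright well clear of both, and the bystanders look unmoved; no verdict was returned.

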